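# Pour the ball erasers through the swing funnel into the narrow jar

### The job

Swing the funnel round until its spout stands centred over the open glass jar, then pour all five ball erasers from the scoop through the funnel into the jar. Set the empty scoop back upright on its cork mat; leave the funnel over the jar and the jar standing where it is, and do not disturb the mug, the jar of rubber bands, the tape roll or the stapler.

Things in the scene. Friction and masses are not known exactly. Their poses are not given: they have to be found in the camera images.
- funnel_arm (a joint): swing angle (rad) of the arm that carries the aluminium funnel; the hinge axis is the upright steel post of the stand. It grows anticlockwise seen from above, range -0.5 to 1.4, light friction holds it where it is left. At the start it is parked swung away from the jar.
- hinge_axis (a point): point on the vertical hinge axis, 150 mm above the table; the post is 20 mm thick on a fixed round foot 100 mm across and 14 mm high; hub 32 mm across, top at 158 mm
- spout (a point): centre of the funnel's lower opening, 100 mm above the table and 160 mm from the hinge axis. Spout 58 mm outside, 52 mm inside, 13 mm long, straight down; above it the cone widens to a round rim 150 mm across, 156 mm above the table. Moves with the arm.
- swing_knob (a point): grip point of the upright round wooden knob on the arm, between post and funnel, 45 mm from the hinge axis; knob 22 mm thick, from 150 to 202 mm above the table, this point is at 187 mm. Grip it with the fingers on its two sides across the arm, and move it along its arc.
- jar: loose clear open glass jar, empty, 72 mm outside, 64 mm inside, 90 mm high, 0.35 kg; origin at the centre of its underside. It stands on the circle that the spout travels (to about 2 mm); there are 10 mm between jar rim and spout.
- jar_mouth (a point): centre of the jar's mouth, 90 mm above its underside
- mat: thin cork mat, 220 x 160 x 4 mm, fixed; origin at the centre of its underside, long side along its x
- scoop: grey plastic scoop, loose, 0.16 kg, standing on the mat with the erasers in it; origin under its middle. Body 136 mm long (x from -71 to 65 mm), 76 mm wide, walls 4 mm thick and up to 45 mm high; no front wall: the floor rises at 12 degrees from x = -20 mm to the open lip at -x. A handle block stands on its rear end. Tipping the lip down by 35 to 45 degrees empties it.
- scoop_handle (a point): grip point on the scoop's upright handle, at (78, 0, 83) mm in the scoop's frame; the handle is a plain block, 30 mm along x, 18 mm across y, from 0 to 105 mm above the scoop's underside. Grip it from above across its 18 mm.
- scoop_lip (a point): middle of the scoop's open front lip, at (-71, 0, 14.5) mm in the scoop's frame (upper edge of the floor there)
- eraser0_center (a point): centre of white ball eraser 1 of 5: hard rubber ball 25 mm across, 11 g, in the scoop at the start
- eraser1_center (a point): centre of white ball eraser 2 of 5: hard rubber ball 25 mm across, 11 g, in the scoop at the start
- eraser2_center (a point): centre of white ball eraser 3 of 5: hard rubber ball 25 mm across, 11 g, in the scoop at the start
- eraser3_center (a point): centre of white ball eraser 4 of 5: hard rubber ball 25 mm across, 11 g, in the scoop at the start
- eraser4_center (a point): centre of white ball eraser 5 of 5: hard rubber ball 25 mm across, 11 g, in the scoop at the start
- mug: bystander: navy ceramic mug with two pencils, 80 mm across, 90 mm high (pencils to 126 mm), handle at its +y; origin at the centre of its underside
- band_jar: bystander: closed glass jar of rubber bands with a metal lid, 78 mm across, 103 mm high; origin at the centre of its underside
- tape: bystander: roll of tape lying flat, 90 mm across, 24 mm high; origin at the centre of its underside
- stapler: bystander: stapler lying along its x, 140 x 36 x 45 mm; origin at the centre of its underside
There are look-alikes about, which are no part of the job. Leave any orange or purple look-alike of the scoop alone.

How it is judged:
On the way, in this order (a step that is already met when the one before it is completed fails the run):
1. the funnel's spout stands centred over the jar's mouth (horizontal distance between spout and jar_mouth below 0.014 m), for 0.2 s.
2. with the funnel over the jar, erasers go into the funnel from the tipped scoop (horizontal distance between spout and jar_mouth below 0.014 m and ((horizontal distance between eraser0_center and spout below 0.07 m and z of eraser0_center in the frame of spout between 0 and 0.065 m) or (horizontal distance between eraser1_center and spout below 0.07 m and z of eraser1_center in the frame of spout between 0 and 0.065 m) or (horizontal distance between eraser2_center and spout below 0.07 m and z of eraser2_center in the frame of spout between 0 and 0.065 m) or (horizontal distance between eraser3_center and spout below 0.07 m and z of eraser3_center in the frame of spout between 0 and 0.065 m) or (horizontal distance between eraser4_center and spout below 0.07 m and z of eraser4_center in the frame of spout between 0 and 0.065 m)) and angle between scoop's own z axis and vertical above 0.12 rad and horizontal distance between scoop_lip and spout below 0.11 m).
3. all five erasers lie in the jar (horizontal distance between each of eraser0_center, eraser1_center, eraser2_center, eraser3_center, eraser4_center and jar below 0.034 m and z of eraser0_center in the frame of jar between 0 and 0.088 m and z of eraser1_center in the frame of jar between 0 and 0.088 m and z of eraser2_center in the frame of jar between 0 and 0.088 m and z of eraser3_center in the frame of jar between 0 and 0.088 m and z of eraser4_center in the frame of jar between 0 and 0.088 m), for 0.2 s.
At the end, for the whole second after the job is handed in: All five ball erasers are inside the jar; the jar stands upright within 25 mm of where it began; the spout is within 18 mm of the jar's axis; the scoop stands upright (within 0.1 rad), at rest on the mat, its origin within 60 mm of the mat's centre (all of step 3 and horizontal distance between spout and jar_mouth below 0.018 m and angle between jar's own z axis and vertical below 0.08 rad and distance of jar from where it was at the start of the episode below 0.025 m and linear speed of each of jar, scoop below 0.02 m/s and horizontal distance between scoop and mat below 0.06 m and height (world z) of scoop below 0.01 m and angle between scoop's own z axis and vertical below 0.1 rad); the robot touches nothing.
It fails at once if the jar is tipped (over 0.3 rad) (angle between jar's own z axis and vertical above 0.3 rad).
It fails at once if the mug is moved more than 25 mm or tipped (distance of mug from where it was at the start of the episode above 0.025 m or angle between mug's own z axis and vertical above 0.3 rad).
It fails at once if the jar of rubber bands is moved more than 25 mm or tipped (distance of band_jar from where it was at the start of the episode above 0.025 m or angle between band_jar's own z axis and vertical above 0.3 rad).
It fails at once if the tape roll is moved more than 25 mm or tipped (distance of tape from where it was at the start of the episode above 0.025 m or angle between tape's own z axis and vertical above 0.3 rad).
It fails at once if the stapler is moved more than 25 mm or tipped (distance of stapler from where it was at the start of the episode above 0.025 m or angle between stapler's own z axis and vertical above 0.3 rad).
It also fails if it takes over 72 s, if anything falls off the work surface, if the arm or the gripper's body presses on something with over 40 N, if the wrist force passes 120 N, or if a joint passes its speed limit or range.

### The arm

A 6-joint arm with a two-finger parallel gripper is mounted at the origin on the work surface. World frame = base frame: x ahead of the robot, y to its left, z up, the work surface at z = 0. Lengths are in m, angles in rad, forces in N, time in s.
With the tool pointing down it reaches from about 0.3 to 0.775 m from the base axis. Payload 14.6 kg.
Tool frame: the origin (TCP) lies midway between the tips of the shut fingers; the grasp point (between the pads) lies 19 mm behind it (r.tcp_to_grasp is the distance from the TCP to the grasp point, in m); z points along the fingers, y is the line along which they close (so a half turn about z gives the same grasp; the last joint's range is limited). The gripper opens to 94 mm and grips with 3 to 60 N. Pads are 16 mm wide; open, the fingers measure 119 mm over their backs; the gripper's body (75 mm by 177 mm) begins 78 mm behind the grasp point.
Start: joints at [-1.356, 0.3, 1.521, -0, 1.321, -0.067], TCP at [0.153, -0.528, 0.205] pointing down, gripper open.
Joint ranges: [-3.03, 3.03], [-0.79, 2.21], [0.23, 2.52], [-1.04, 4.18], [0, 3.07], [-2.55, 2.55]. Speed limits (rad/s): [2.22, 2.22, 2.57, 3.14, 3.14, 3.14].

### API

Orientations are given as a unit quaternion [w, x, y, z].
In Python, from rig import sensors, optics, r gives the robot as it stands.
- The arm moves only by the shell command python3 -m handwheel 'ROWS' [FORCE]. ROWS is JSON, a list of rows, each an object of numbers: "tx", "ty", "tz": the shift along the tool's x, y, z in mm; "twist": the turn about the tool's z in degrees; "claw": the opening, from 0 (shut) to 1 (fully open). In form: [{"tx": .., "ty": .., "tz": .., "twist": .., "claw": ..}, ...]. A call has 1 to 20 rows; each row shifts and turns the commanded pose from where the row before left it, along the tool's axes as they then stand; what a row does not reach is not made up. A row lasts 1/10 s, in which the tool goes at most 50 mm and 8.59 degrees, less where a joint would pass 70% of its speed; a pose out of reach is approached as far as the arm can. A call with a gripper value outside its range is refused whole. The fingers move at their own pace and stop on an object; FORCE is the grip in N (left out, the last holds). Time passes only in rows, so rows that do not move let the fingers close. It gives the time, the measured TCP pose, the force, the opening and the grip force at its end, in the units of the state.
- sensors.read_state(): the state, without advancing time (a new reading comes with each control period).
- optics.capture(name): name is "scene" or "top" or "wrist"; returns the picture (420x560x3 uint8, red, green, blue); there is no depth.
- optics.camera_params(name): a dict with "intrinsics" (3x3 intrinsics, pixels), "k1" (the pictures are not rectified: a ray, as slopes to the right and down, at radius r is drawn at 1 + k1 r^2 times it, then the intrinsics apply), "view" (4x4, takes a point from world to camera coordinates). Camera axes: x right, y down, z forward; pixel columns grow to the right and rows downward; lengths in m; the calibration is good to about 2 mm. A picture is of the moment at which its call begins: read the wrist's pose just before it. camera_params takes no time and is no camera call; for the wrist camera it gives the pose at the moment of the call.
- r.close_job(): hands the job in; it is judged then, once.
The state is a dict: "t": time; "q": joint angles; "qd": joint speeds; "tau": joint torques, N m; "position": TCP position; "tcp_rot": TCP orientation; "force": force on the tool from outside, world axes, zero at the start; "wrist_torque": the same for the moment, N m; "grip_width": finger opening in m; "grasp_force": force on a finger pad.
Only numpy, scipy, OpenCV 4.12 (cv2) and the standard library are available. Lean on these libraries where they do the work, as an engineer would, in place of code of your own. Each camera call takes 0.05 s, during which the arm holds its last target. There are 200 camera calls.

## Working session

There is one attempt and no reset: what is moved stays moved. The work goes in short steps, Python scripts to look and compute and a shell command to move; the robot and the scene stay as the last step left them, time stands still between calls to the robot, and variables do not carry over. Pictures are saved under pics/ and viewed, at most 10 in all, crops included, and the job is handed in when it is done.

```bash
mkdir -p pics; ls; python3 - <<'E'
from rig import sensors, optics, r
import cv2,numpy as np
for n in("scene","top"):
    cv2.imwrite(f"pics/{n}0.png",optics.capture(n)[:,:,::-1])
    p=optics.camera_params(n);print(n,np.round(p["intrinsics"],1).tolist(),p["k1"],np.round(p["view"],3).tolist())
s=sensors.read_state();print(s["t"],s["position"],s["tcp_rot"])
E
```

```text
pics
scene [[412.2, 0.0, 277.3], [0.0, 412.2, 207.2], [0.0, 0.0, 1.0]] -0.10164857531043041 [[0.397, 0.918, -0.014, -0.119], [0.625, -0.281, -0.728, -0.246], [-0.672, 0.28, -0.685, 1.439], [0.0, 0.0, 0.0, 1.0]]
top [[516.4, 0.0, 271.2], [0.0, 516.4, 211.8], [0.0, 0.0, 1.0]] 0.004910666086091238 [[-0.039, -0.999, -0.002, -0.074], [-0.978, 0.038, -0.203, 0.537], [0.203, -0.006, -0.979, 1.343], [0.0, 0.0, 0.0, 1.0]]
0.1 [ 0.1528751  -0.5280828   0.20493156] [-5.28243775e-04  9.90091378e-01  1.40423572e-01 -6.12836601e-05]
```

View pics/scene0.png

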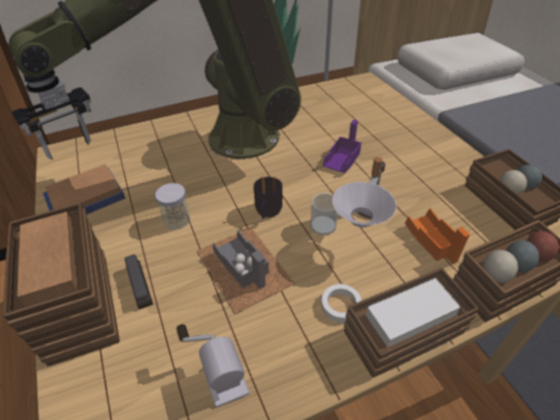

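View pics/top0.png

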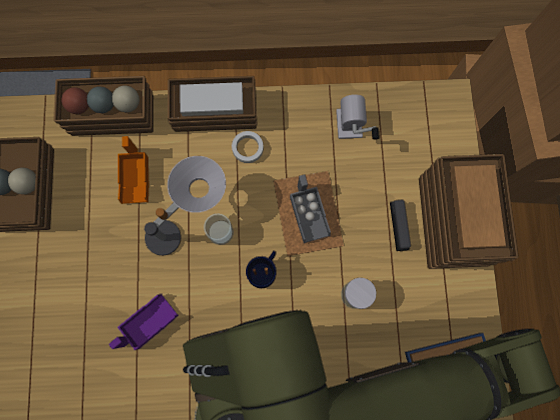

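The scene view shows the funnel at (363,207), jar at (323,215), scoop on its mat at (240,262) and mug at (268,197). In the top view they are: funnel rim (197,184), stand foot (163,238), jar (219,230), scoop (310,212) and mat (310,212). I'll enlarge the top view for detail.

```bash
cat > h.py <<'E'
import cv2,numpy as np
from rig import sensors, optics, r
from scipy.spatial.transform import Rotation as R
def ray(n,uv,p=None):
    p=p or optics.camera_params(n);K=np.array(p["intrinsics"]);V=np.array(p["view"])
    d=np.array([(uv[0]-K[0,2])/K[0,0],(uv[1]-K[1,2])/K[1,1]]);u=d.copy()
    for _ in range(20):u=d/(1+p["k1"]*(u@u))
    Rm=V[:3,:3];return -Rm.T@V[:3,3],Rm.T@np.array([u[0],u[1],1])
def onz(n,uv,z,p=None):
    o,d=ray(n,uv,p);return o+d*(z-o[2])/d[2]
def proj(n,P,p=None):
    p=p or optics.camera_params(n);K=np.array(p["intrinsics"]);V=np.array(p["view"])
    c=V[:3,:3]@np.asarray(P)+V[:3,3];u=c[:2]/c[2];u=u*(1+p["k1"]*(u@u));return K[:2,:2]@u+K[:2,2]
def tri(*nu):
    A=np.zeros((3,3));b=np.zeros(3)
    for n,uv in nu:
        o,d=ray(n,uv);d/=np.linalg.norm(d);M=np.eye(3)-np.outer(d,d);A+=M;b+=M@o
    return np.linalg.solve(A,b)
E
python3 - <<'E'
from h import *
a=cv2.imread("pics/top0.png")[115:295,130:360]
cv2.imwrite("pics/crop_t.png",cv2.resize(a,None,fx=3.4,fy=3.3,interpolation=3))
a=cv2.imread("pics/scene0.png")[140:310,195:415]
cv2.imwrite("pics/crop_s.png",cv2.resize(a,None,fx=3.5,fy=3.5,interpolation=3))
E
```

```text
(no output)
```

View pics/crop_t.png

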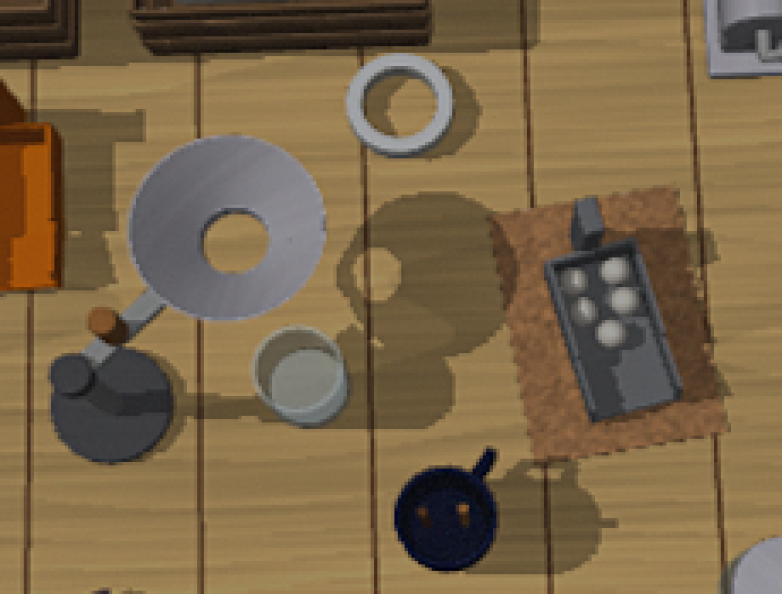

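View pics/crop_s.png

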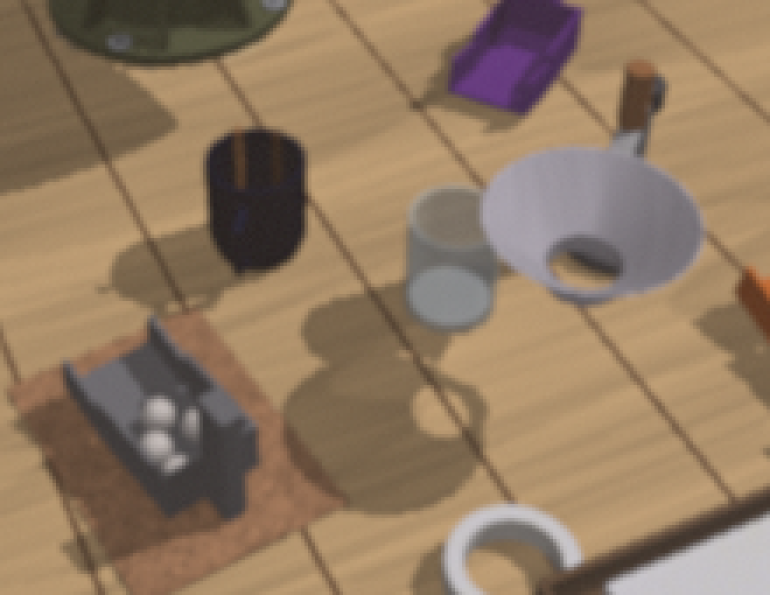

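The top crop (scale 3.4/3.3, offset 130/115) shows:
- hub (72,375)
- knob top (103,322)
- funnel rim centre (228,228)
- jar base (309,386)
- scoop handle top (585,212)
- scoop lip corners (595,422) and (682,399)

The scene crop (scale 3.5) shows the jar base at (450,297), jar rim (452,217) and rim centre (592,224).

```bash
python3 - <<'E'
from h import *
np.set_printoptions(precision=4,suppress=True)
T=lambda x,y:(130+x/3.4,115+y/3.3)
S=lambda x,y:(195+x/3.5,140+y/3.5)
for k,n,uv,z in [("hub","top",T(72,375),.158),("foot","top",T(112,404),.014),("knob","top",T(104,322),.202),("knobS","scene",S(640,68),.202),("rim","top",T(227.5,228),.156),("rimS","scene",S(592,224),.156),("spout","top",T(236,241),.106),("jarbase","top",T(309,386),.004),("jartop","top",T(299.5,371),.09),("jarbaseS","scene",S(450,297),.004),("jartopS","scene",S(452,217),.09),
("handle top","top",T(584,210),.109),("rearL","top",T(545,263),.049),("rearR","top",T(633,238),.049),("lipL","top",T(595,422),.0185),("lipR","top",T(682,399),.0185),
("mat","top",T(492,215),.004),("mat","top",T(678,188),.004),("mat","top",T(728,430),.004),("mat","top",T(545,462),.004),("mug","top",T(446,518),.09),("tape","top",T(400,103),.024),
("bandjar","top",(360,293),.103),("stapler","top",(401,225),.045)]:
    print(k,onz(n,uv,z)[:2])
print(tri(("top",T(227.5,228)),("scene",S(592,224))))
E
```

```text
hub [0.481  0.2057]
foot [0.4814 0.2064]
knob [0.5115 0.1732]
knobS [0.5209 0.1757]
rim [0.5916 0.0912]
rimS [0.604  0.0908]
spout [0.5941 0.0918]
jarbase [0.4921 0.0471]
jartop [0.4898 0.0461]
jarbaseS [0.4978 0.0516]
jartopS [0.498 0.047]
handle top [ 0.6082 -0.1785]
rearL [ 0.5804 -0.149 ]
rearR [ 0.599 -0.221]
lipL [ 0.4503 -0.1844]
lipR [ 0.4668 -0.2558]
mat [ 0.6355 -0.1087]
mat [ 0.6534 -0.2656]
mat [ 0.4413 -0.2934]
mat [ 0.4202 -0.1431]
mug [ 0.369  -0.0627]
tape [ 0.7328 -0.0355]
bandjar [ 0.3051 -0.3109]
stapler [ 0.4852 -0.4451]
[0.5953 0.0948 0.1466]
```

```bash
U='{"tx":30,"ty":-32}'; python3 -m handwheel '[{"tz":-35},{"tz":-40},{"tx":15,"ty":-16,"tz":-30},{"tx":30,"ty":-32},{"tx":30,"ty":-32},{"tx":30,"ty":-32},{"tx":30,"ty":-32},{"tx":30,"ty":-32},{"tx":30,"ty":-32},{"tx":30,"ty":-32},{"tx":30,"ty":-32},{"tx":30,"ty":-32},{"tx":30,"ty":-32},{"tx":30,"ty":-32},{"tx":30,"ty":-32},{"tx":30,"ty":-32},{"tx":30,"ty":-32},{"tx":30,"ty":-32},{"tx":30,"ty":-32},{"tx":30,"ty":-32}]' && python3 -m handwheel '[{"tx":15,"ty":-16,"twist":0,"claw":1},{"twist":-8.4},{"twist":-8.5},{"twist":-8.5},{"twist":-8.5},{"twist":-8.5},{"twist":-8.5},{"twist":-8.5},{"twist":-8.5},{"twist":-8.5},{"twist":-8.5},{"twist":-8.5},{"twist":-8.5},{"twist":-8.5},{"twist":-8.0},{"tz":0},{"tz":0},{"tz":0}]'
python3 - <<'E'
from h import *
s=sensors.read_state();p=optics.camera_params("wrist");cv2.imwrite("pics/w1.png",optics.capture("wrist")[:,:,::-1])
x=R.from_quat(s["tcp_rot"],scalar_first=True).as_matrix()
print(s["t"],s["position"],np.degrees(np.arctan2(x[1,0],x[0,0])),s["q"],s["force"])
print(proj("wrist",[.513,.174,.202],p),proj("wrist",[.481,.206,.158],p),p["view"])
E
```

```text
0.1 [ 0.1528751  -0.5280828   0.20493156] 16.144716064493636 [-1.35561018e+00  3.00442898e-01  1.52151072e+00 -4.52142713e-05
  1.32070170e+00 -6.65811043e-02] [-0.52166164  1.21689843  0.25248654]
[5026.21925921 4259.57951344] [-1025.21019312  -813.22158363] [[ 0.27857321 -0.96041354 -0.00167113 -0.55039033]
 [-0.9194611  -0.26719662  0.28843933 -0.03048837]
 [-0.27746756 -0.07881494 -0.95749671  0.39155739]
 [ 0.          0.          0.          1.        ]]invalid input
```

View pics/w1.png

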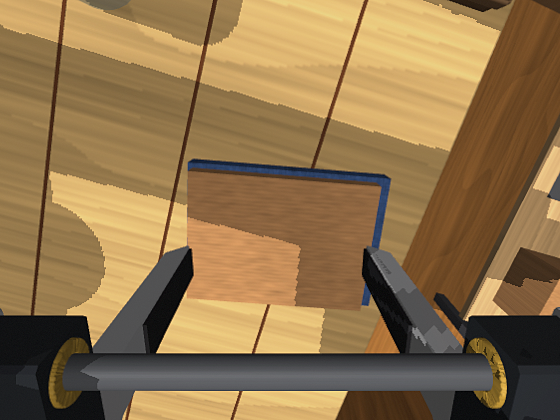

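The wrist view shows only the book under the parked gripper, because the move was refused. Rows probably need all five keys, so I'll write them out in full.

```bash
python3 -m handwheel '[{"tx":0,"ty":0,"tz":-35,"twist":0,"claw":1},{"tx":0,"ty":0,"tz":-40,"twist":0,"claw":1},{"tx":15,"ty":-16,"tz":-30,"twist":0,"claw":1},{"tx":30,"ty":-32,"tz":0,"twist":0,"claw":1},{"tx":30,"ty":-32,"tz":0,"twist":0,"claw":1},{"tx":30,"ty":-32,"tz":0,"twist":0,"claw":1},{"tx":30,"ty":-32,"tz":0,"twist":0,"claw":1},{"tx":30,"ty":-32,"tz":0,"twist":0,"claw":1},{"tx":30,"ty":-32,"tz":0,"twist":0,"claw":1},{"tx":30,"ty":-32,"tz":0,"twist":0,"claw":1},{"tx":30,"ty":-32,"tz":0,"twist":0,"claw":1},{"tx":30,"ty":-32,"tz":0,"twist":0,"claw":1},{"tx":30,"ty":-32,"tz":0,"twist":0,"claw":1},{"tx":30,"ty":-32,"tz":0,"twist":0,"claw":1},{"tx":30,"ty":-32,"tz":0,"twist":0,"claw":1},{"tx":30,"ty":-32,"tz":0,"twist":0,"claw":1},{"tx":30,"ty":-32,"tz":0,"twist":0,"claw":1},{"tx":30,"ty":-32,"tz":0,"twist":0,"claw":1},{"tx":30,"ty":-32,"tz":0,"twist":0,"claw":1},{"tx":30,"ty":-32,"tz":0,"twist":0,"claw":1}]' && python3 -m handwheel '[{"tx":15,"ty":-16,"tz":0,"twist":0,"claw":1},{"tx":0,"ty":0,"tz":0,"twist":-8.4,"claw":1},{"tx":0,"ty":0,"tz":0,"twist":-8.5,"claw":1},{"tx":0,"ty":0,"tz":0,"twist":-8.5,"claw":1},{"tx":0,"ty":0,"tz":0,"twist":-8.5,"claw":1},{"tx":0,"ty":0,"tz":0,"twist":-8.5,"claw":1},{"tx":0,"ty":0,"tz":0,"twist":-8.5,"claw":1},{"tx":0,"ty":0,"tz":0,"twist":-8.5,"claw":1},{"tx":0,"ty":0,"tz":0,"twist":-8.5,"claw":1},{"tx":0,"ty":0,"tz":0,"twist":-8.5,"claw":1},{"tx":0,"ty":0,"tz":0,"twist":-8.5,"claw":1},{"tx":0,"ty":0,"tz":0,"twist":-8.5,"claw":1},{"tx":0,"ty":0,"tz":0,"twist":-8.5,"claw":1},{"tx":0,"ty":0,"tz":0,"twist":-8.5,"claw":1},{"tx":0,"ty":0,"tz":0,"twist":-8.0,"claw":1},{"tx":0,"ty":0,"tz":0,"twist":0,"claw":1},{"tx":0,"ty":0,"tz":0,"twist":0,"claw":1}]'
cat > st.py <<'E'
from h import *
def st():
    s=sensors.read_state();x=R.from_quat(s["tcp_rot"],scalar_first=True).as_matrix()
    print(round(s["t"],2),s["position"].round(4),"yaw",round(np.degrees(np.arctan2(x[1,0],x[0,0])),2),"F",s["force"].round(1),"w",round(s["grip_width"],4),round(s["grasp_force"],1),"q6",round(s["q"][5],2));return s
E
python3 - <<'E'
from st import *
s=st();p=optics.camera_params("wrist");cv2.imwrite("pics/w2.png",optics.capture("wrist")[:,:,::-1])
print(proj("wrist",[.513,.174,.202],p),proj("wrist",[.481,.206,.158],p),proj("wrist",[.4925,.047,.09],p))
print(np.array(p["view"]).tolist())
E
```

```text
t: 2.15
position: [0.5019, 0.1575, 0.3102]
tcp_rot: [0.0, 0.99, 0.141, -0.0]
force: [0.4, -0.3, 0.4]
grip_width: 0.094
grasp_force: 0.0
t: 3.85
position: [0.5114, 0.1752, 0.3103]
tcp_rot: [-0.0, 0.388, 0.922, -0.0]
force: [-0.6, -0.0, 0.0]
grip_width: 0.0938
grasp_force: 0.0
3.85 [0.5114 0.1752 0.3103] yaw 134.3 F [-0.6 -0.   0. ] w 0.0938 0.0 q6 -0.51
[278.55287859 208.50571716] [277.90043275 148.13876474] [192.74759827 242.65794098]
[[0.7153110713433738, 0.6988057831867777, -0.0007406742268209254, -0.48728486024170214], [0.6696568690973237, -0.6851699793859349, 0.28653407654072993, -0.282476296996866], [0.19972418202202216, -0.20545699485048763, -0.9580697648828305, 0.4254072363616457], [0.0, 0.0, 0.0, 1.0]]
```

View pics/w2.png

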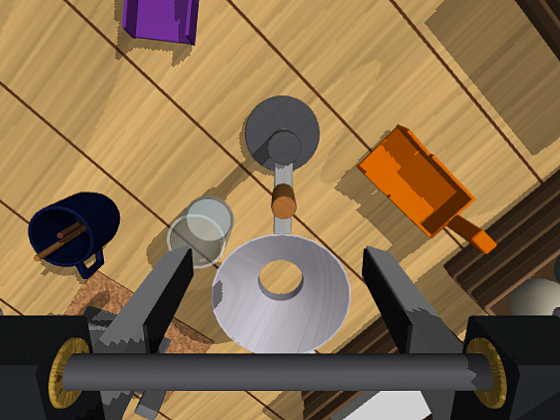

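The wrist view shows the knob top at (284,207), hub top (284,146), jar rim about (198,241) and rim centre (281,294). I'll compute positions from these.

```bash
python3 - <<'E'
from st import *
p=optics.camera_params("wrist")
for k,uv,z in[("knob",(284.5,207.5),.202),("hub",(284,146.5),.158),("foot",(282.5,132),.014),("rim",(281,294.5),.156),("jar",(198,241),.09)]:print(k,onz("wrist",uv,z,p).round(4))
im=cv2.imread("pics/w2.png")
h=onz("wrist",(284,146.5),.158,p);j=onz("wrist",(198,241),.09,p);print((j-h)[:2],np.hypot(*(j-h)[:2]),np.degrees(np.arctan2(*(j-h)[1::-1])))
E
```

```text
knob [0.516  0.1781 0.202 ]
hub [0.484 0.211 0.158]
foot [0.4829 0.2129 0.014 ]
rim [0.5909 0.0984 0.156 ]
jar [0.4957 0.0531 0.09  ]
[ 0.01170435 -0.15794606] 0.15837913713038482 -85.76193108933847
```

```bash
python3 -m handwheel '[{"tx":-1,"ty":3,"tz":20,"twist":0,"claw":1},{"tx":0,"ty":0,"tz":30,"twist":0,"claw":1},{"tx":0,"ty":0,"tz":30,"twist":0,"claw":1},{"tx":0,"ty":0,"tz":30,"twist":0,"claw":1},{"tx":0,"ty":0,"tz":20,"twist":0,"claw":0.7},{"tx":0,"ty":0,"tz":12,"twist":0,"claw":0.5},{"tx":0,"ty":0,"tz":0,"twist":0,"claw":0},{"tx":0,"ty":0,"tz":0,"twist":0,"claw":0},{"tx":0,"ty":0,"tz":0,"twist":0,"claw":0},{"tx":0,"ty":0,"tz":0,"twist":0,"claw":0},{"tx":0,"ty":0,"tz":0,"twist":0,"claw":0},{"tx":0,"ty":0,"tz":0,"twist":0,"claw":0}]' 10; python3 -c "from st import *;st()"
```

```text
t: 5.1
position: [0.5144, 0.1765, 0.1688]
tcp_rot: [0.0, 0.386, 0.922, 0.0]
force: [0.1, 0.2, 0.4]
grip_width: 0.0333
grasp_force: 0.0
5.1 [0.5144 0.1765 0.1688] yaw 134.54 F [0.1 0.2 0.4] w 0.0333 0.0 q6 -0.51
```

```bash
python3 -m handwheel '[{"tx":0,"ty":0,"tz":0,"twist":0,"claw":0},{"tx":0,"ty":0,"tz":0,"twist":0,"claw":0},{"tx":0,"ty":0,"tz":0,"twist":0,"claw":0},{"tx":0.1,"ty":-3.1,"tz":0,"twist":4,"claw":0},{"tx":0.1,"ty":-3.1,"tz":0,"twist":4,"claw":0},{"tx":0.1,"ty":-3.1,"tz":0,"twist":4,"claw":0},{"tx":0.1,"ty":-3.1,"tz":0,"twist":4,"claw":0},{"tx":0.1,"ty":-3.1,"tz":0,"twist":4,"claw":0},{"tx":0.1,"ty":-3.1,"tz":0,"twist":4,"claw":0},{"tx":0.1,"ty":-3.1,"tz":0,"twist":4,"claw":0},{"tx":0.1,"ty":-3.1,"tz":0,"twist":4,"claw":0},{"tx":0.1,"ty":-3.1,"tz":0,"twist":4,"claw":0},{"tx":0,"ty":0,"tz":0,"twist":0,"claw":0},{"tx":0,"ty":0,"tz":0,"twist":0,"claw":0}]' ; python3 - <<'E'
from st import *
s=st();p=optics.camera_params("wrist");a=optics.capture("wrist")[:,:,::-1];b=optics.capture("top")[:,:,::-1]
cv2.imwrite("pics/w3.png",a);cv2.imwrite("pics/t3.png",b)
c=cv2.resize(b[150:280,130:270],None,fx=3,fy=3,interpolation=3)
c=cv2.copyMakeBorder(c,0,30,0,0,0);o=np.hstack([c,cv2.resize(a,(380,420))]);cv2.imwrite("pics/v3.png",o);print(o.shape)
E
```

```text
t: 6.5
position: [0.4894, 0.1656, 0.1686]
tcp_rot: [-0.001, 0.652, 0.758, 0.001]
force: [-1.4, 11.4, 1.3]
grip_width: 0.0217
grasp_force: 10.0
6.5 [0.4894 0.1656 0.1686] yaw 98.57 F [-1.4 11.4  1.3] w 0.0217 10.0 q6 0.1
(420, 800, 3)
```

View pics/v3.png

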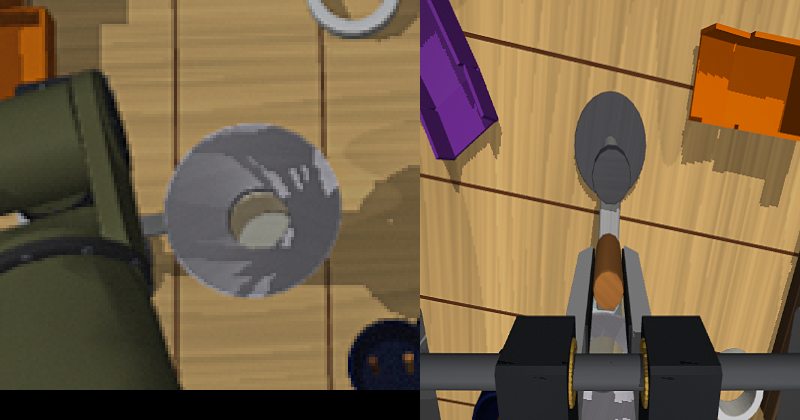

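The funnel is held and nearly over the jar, with its rim centre at top pixel (214.3,220). I'll compute the remaining swing in the same (top) view.

```bash
python3 - <<'E'
from h import *
P=onz("top",(130+253/3,150+210/3),.156)[:2];S=onz("top",(130+261/3,150+217/3),.11)[:2];h=np.array([.481,.206]);j=np.array([.4915,.0467]);b=np.array([.4921,.0471])
for v in(P,S,j,b):print(v,np.hypot(*(v-h)),np.degrees(np.arctan2(*(v-h)[::-1])))
E
```

```text
[0.49712536 0.04858061] 0.1582431395221951 -84.15126728944
[0.49968075 0.04669704] 0.16039452385105957 -83.31172309329862
[0.4915 0.0467] 0.1596456701573832 -86.22889699228723
[0.4921 0.0471] 0.159287224848699 -86.00407998813878
```

```bash
python3 -m handwheel '[{"tx":0.5,"ty":-1,"tz":0,"twist":1.3,"claw":0},{"tx":0.5,"ty":-1,"tz":0,"twist":1.3,"claw":0},{"tx":0,"ty":0,"tz":0,"twist":0,"claw":0},{"tx":0,"ty":0,"tz":0,"twist":0,"claw":0},{"tx":0,"ty":0,"tz":0,"twist":0,"claw":0.3},{"tx":0,"ty":0,"tz":0,"twist":0,"claw":0.6},{"tx":0,"ty":0,"tz":0,"twist":0,"claw":0.7},{"tx":0,"ty":0,"tz":0,"twist":0,"claw":0.7},{"tx":0,"ty":0,"tz":-20,"twist":0,"claw":1},{"tx":0,"ty":0,"tz":-30,"twist":0,"claw":1},{"tx":0,"ty":0,"tz":-40,"twist":0,"claw":1},{"tx":0,"ty":0,"tz":-40,"twist":0,"claw":1},{"tx":0,"ty":0,"tz":0,"twist":0,"claw":1}]' ; python3 - <<'E'
from st import *
s=st();p=optics.camera_params("wrist");a=optics.capture("wrist")[:,:,::-1];b=optics.capture("top")[:,:,::-1]
cv2.imwrite("pics/w4.png",a);cv2.imwrite("pics/t4.png",b)
c=cv2.resize(b[150:280,130:270],None,fx=3,fy=3,interpolation=3)
c=cv2.copyMakeBorder(c,0,30,0,0,0);o=np.hstack([c,a[:,130:510]]);cv2.imwrite("pics/v4.png",o)
import pickle;pickle.dump(p,open("p4","wb"))
E
```

```text
t: 7.9
position: [0.4889, 0.1652, 0.3037]
tcp_rot: [0.002, 0.669, 0.743, 0.003]
force: [0.5, 0.4, -0.4]
grip_width: 0.089
grasp_force: 0.0
7.9 [0.4889 0.1652 0.3037] yaw 95.94 F [ 0.5  0.4 -0.4] w 0.089 0.0 q6 0.15
```

View pics/v4.png

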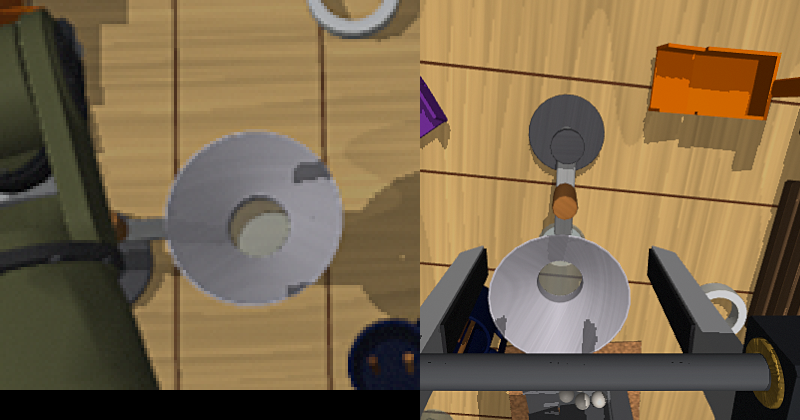

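The spout is centred: rim at top pixel (214.7,222.5), with the jar's base visible centrally through the hole. Next, the scoop handle.

```bash
python3 -m handwheel '[{"tx":-20,"ty":5,"tz":0,"twist":0,"claw":1},{"tx":-37,"ty":9,"tz":0,"twist":0,"claw":1},{"tx":-37,"ty":9,"tz":0,"twist":0,"claw":1},{"tx":-37,"ty":9,"tz":0,"twist":0,"claw":1},{"tx":-37,"ty":9,"tz":0,"twist":0,"claw":1},{"tx":-37,"ty":9,"tz":0,"twist":0,"claw":1},{"tx":-37,"ty":9,"tz":0,"twist":0,"claw":1},{"tx":-37,"ty":9,"tz":0,"twist":0,"claw":1},{"tx":-37,"ty":9,"tz":0,"twist":0,"claw":1},{"tx":-37,"ty":7,"tz":0,"twist":0,"claw":1}]'; python3 -m handwheel '[{"tx":0,"ty":0,"tz":0,"twist":8,"claw":1},{"tx":0,"ty":0,"tz":0,"twist":8.5,"claw":1},{"tx":0,"ty":0,"tz":0,"twist":8.5,"claw":1},{"tx":0,"ty":0,"tz":0,"twist":8.5,"claw":1},{"tx":0,"ty":0,"tz":0,"twist":8.5,"claw":1},{"tx":0,"ty":0,"tz":0,"twist":8.5,"claw":1},{"tx":0,"ty":0,"tz":0,"twist":8.5,"claw":1},{"tx":0,"ty":0,"tz":0,"twist":8.5,"claw":1},{"tx":0,"ty":0,"tz":0,"twist":8.5,"claw":1},{"tx":0,"ty":0,"tz":0,"twist":5,"claw":1},{"tx":0,"ty":0,"tz":0,"twist":0,"claw":1},{"tx":0,"ty":0,"tz":0,"twist":0,"claw":1}]'
python3 - <<'E'
from st import *
s=st();p=optics.camera_params("wrist");a=optics.capture("wrist")[:,:,::-1];b=optics.capture("top")[:,:,::-1]
cv2.imwrite("pics/w5.png",a);cv2.imwrite("pics/t5.png",b)
import pickle;pickle.dump(p,open("p5","wb"))
print(proj("wrist",[.608,-.179,.109],p))
E
```

```text
t: 9.0
position: [0.6078, -0.179, 0.2965]
tcp_rot: [-0.001, 0.67, 0.743, -0.001]
force: [-0.3, -0.1, -0.7]
grip_width: 0.0942
grasp_force: 0.0
t: 10.2
position: [0.6076, -0.1775, 0.2973]
tcp_rot: [-0.0, 0.991, 0.131, -0.001]
force: [-0.1, 0.2, 0.7]
grip_width: 0.0937
grasp_force: 0.0
10.2 [ 0.6076 -0.1775  0.2973] yaw 15.11 F [-0.1  0.2  0.7] w 0.0937 0.0 q6 0.97
[278.1042428  184.84579676]
```

View pics/w5.png

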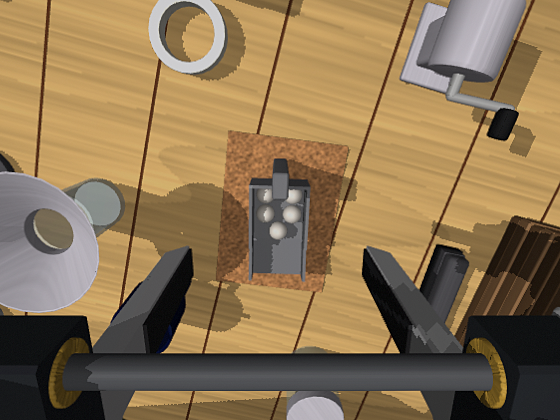

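The wrist view shows the handle's top face at about (281,188), aligned with the fingers, and all five balls in the scoop. I only need to shift about 4 mm in tool y and then descend.

```bash
python3 -m handwheel '[{"tx":0,"ty":4,"tz":20,"twist":0,"claw":1},{"tx":0,"ty":0,"tz":35,"twist":0,"claw":1},{"tx":0,"ty":0,"tz":35,"twist":0,"claw":1},{"tx":0,"ty":0,"tz":35,"twist":0,"claw":0.8},{"tx":0,"ty":0,"tz":35,"twist":0,"claw":0.7},{"tx":0,"ty":0,"tz":35,"twist":0,"claw":0.6},{"tx":0,"ty":0,"tz":28,"twist":0,"claw":0.5},{"tx":0,"ty":0,"tz":15,"twist":0,"claw":0.4},{"tx":0,"ty":0,"tz":0,"twist":0,"claw":0.3},{"tx":0,"ty":0,"tz":0,"twist":0,"claw":0.2},{"tx":0,"ty":0,"tz":0,"twist":0,"claw":0},{"tx":0,"ty":0,"tz":0,"twist":0,"claw":0},{"tx":0,"ty":0,"tz":0,"twist":0,"claw":0},{"tx":0,"ty":0,"tz":0,"twist":0,"claw":0},{"tx":0,"ty":0,"tz":0,"twist":0,"claw":0}]' 60; python3 -c "from st import *;st()"
```

```text
t: 11.8
position: [0.6092, -0.1814, 0.0614]
tcp_rot: [0.0, 0.992, 0.13, 0.001]
force: [-1.3, 2.0, 5.5]
grip_width: 0.0178
grasp_force: 59.8
11.8 [ 0.6092 -0.1814  0.0614] yaw 14.95 F [-1.3  2.   5.5] w 0.0178 59.8 q6 0.96
```

```bash
cat >> st.py <<'E'
def tq():
    s=st();x=R.from_quat(s["tcp_rot"],scalar_first=True).as_matrix()
    print(" torque tool:",(x.T@s["wrist_torque"]).round(3),"force tool",(x.T@s["force"]).round(2))
E
python3 -c "from st import *;tq()"
python3 -m handwheel '[{"tx":0,"ty":0,"tz":-5,"twist":0,"claw":0},{"tx":0,"ty":0,"tz":-10,"twist":0,"claw":0},{"tx":0,"ty":0,"tz":-10,"twist":0,"claw":0},{"tx":0,"ty":0,"tz":-5,"twist":0,"claw":0},{"tx":0,"ty":0,"tz":0,"twist":0,"claw":0},{"tx":0,"ty":0,"tz":0,"twist":0,"claw":0},{"tx":0,"ty":0,"tz":0,"twist":0,"claw":0}]'; python3 - <<'E'
from st import *
tq();w=optics.capture("wrist");tq();t=optics.capture("top");sc=optics.capture("scene");tq()
for n,a in(("w6",w),("t6",t),("s6",sc)):cv2.imwrite(f"pics/{n}.png",a[:,:,::-1])
for n,a in(("w",w),("t",t),("s",sc)):
    m=cv2.inRange(a,(140,130,110),(255,255,255))
    k,_,S,C=cv2.connectedComponentsWithStats(m)
    print(n,[(C[i].round(0).astype(int).tolist(),int(S[i,4])) for i in range(1,k) if 15<S[i,4]<3000][:20])
E
```

```text
11.8 [ 0.6092 -0.1814  0.0614] yaw 14.95 F [-1.3  2.   5.5] w 0.0178 59.8 q6 0.96
 torque tool: [ 0.317 -0.081  0.002] force tool [-0.7  -2.24 -5.51]
t: 12.5
position: [0.6086, -0.1813, 0.09]
tcp_rot: [-0.0, 0.992, 0.13, -0.0]
force: [-0.7, -0.0, -1.5]
grip_width: 0.0177
grasp_force: 59.8
12.5 [ 0.6086 -0.1813  0.09  ] yaw 14.95 F [-0.7 -0.  -1.5] w 0.0177 59.8 q6 0.96
 torque tool: [0.002 0.118 0.041] force tool [-0.64 -0.15  1.48]
12.55 [ 0.6086 -0.1813  0.09  ] yaw 14.95 F [-0.2  0.7 -0.9] w 0.0175 59.8 q6 0.96
 torque tool: [ 0.064  0.078 -0.012] force tool [-0.01 -0.75  0.92]
12.65 [ 0.6087 -0.1813  0.0901] yaw 14.95 F [ 0.3  0.5 -2.2] w 0.0176 59.8 q6 0.96
 torque tool: [-0.012  0.085 -0.03 ] force tool [ 0.45 -0.38  2.22]
w [([101, 24], 2912), ([118, 6], 300), ([482, 3], 16), ([493, 6], 31), ([528, 44], 2628), ([210, 17], 18), ([225, 41], 484), ([30, 45], 156), ([160, 80], 2188), ([296, 67], 290), ([407, 100], 241), ([28, 103], 251), ([123, 118], 687), ([378, 118], 1490), ([133, 103], 46), ([361, 99], 17), ([303, 120], 788), ([377, 104], 40), ([196, 120], 400), ([63, 118], 85)]
t [([211, 97], 1665), ([120, 95], 200), ([351, 107], 378), ([344, 128], 186), ([364, 129], 18), ([247, 145], 384), ([15, 179], 177), ([226, 222], 1186), ([185, 217], 20), ([355, 281], 74)]
s [([460, 90], 2730), ([396, 103], 1624), ([362, 108], 1549), ([318, 92], 48), ([308, 103], 49), ([332, 118], 905), ([303, 130], 1488), ([203, 121], 364), ([176, 126], 589), ([135, 131], 329), ([362, 133], 87), ([429, 133], 176), ([99, 135], 82), ([424, 162], 1751), ([289, 149], 205), ([134, 143], 263), ([451, 148], 636), ([102, 159], 1110), ([54, 146], 30), ([55, 168], 1211)]
```

```bash
python3 -m handwheel '[{"tx":0,"ty":0,"tz":-8,"twist":0,"claw":0},{"tx":0,"ty":0,"tz":-17,"twist":0,"claw":0},{"tx":0,"ty":0,"tz":-25,"twist":0,"claw":0},{"tx":0,"ty":0,"tz":-25,"twist":0,"claw":0},{"tx":0,"ty":0,"tz":-25,"twist":0,"claw":0},{"tx":0,"ty":0,"tz":-25,"twist":0,"claw":0},{"tx":0,"ty":0,"tz":-25,"twist":0,"claw":0},{"tx":0,"ty":0,"tz":-25,"twist":0,"claw":0},{"tx":0,"ty":0,"tz":-20,"twist":0,"claw":0},{"tx":0,"ty":0,"tz":-12,"twist":0,"claw":0},{"tx":0,"ty":0,"tz":-4,"twist":0,"claw":0},{"tx":0,"ty":0,"tz":0,"twist":0,"claw":0}]' >/dev/null; python3 -c "from st import *;tq()"
python3 -m handwheel '[{"tx":1,"ty":-6,"tz":0,"twist":0,"claw":0},{"tx":3,"ty":-14,"tz":0,"twist":0,"claw":0},{"tx":4,"ty":-20,"tz":0,"twist":0,"claw":0},{"tx":5,"ty":-25,"tz":0,"twist":0,"claw":0},{"tx":6,"ty":-25,"tz":0,"twist":0,"claw":0},{"tx":6,"ty":-25,"tz":0,"twist":0,"claw":0},{"tx":6,"ty":-25,"tz":0,"twist":0,"claw":0},{"tx":6,"ty":-25,"tz":0,"twist":0,"claw":0},{"tx":5,"ty":-25,"tz":0,"twist":0,"claw":0},{"tx":4,"ty":-23,"tz":0,"twist":0,"claw":0},{"tx":4,"ty":-20,"tz":0,"twist":0,"claw":0},{"tx":3,"ty":-14,"tz":0,"twist":0,"claw":0},{"tx":1,"ty":-6,"tz":0,"twist":0,"claw":0},{"tx":0,"ty":0,"tz":0,"twist":0,"claw":0},{"tx":0,"ty":0,"tz":0,"twist":0,"claw":0}]' >/dev/null; python3 - <<'E'
from st import *
tq()
for n in("wrist","top","scene"):cv2.imwrite(f"pics/{n}7.png",optics.capture(n)[:,:,::-1])
tq()
E
```

```text
13.85 [ 0.6088 -0.1813  0.3013] yaw 14.95 F [-0.  -0.3 -0.8] w 0.0176 59.8 q6 0.96
 torque tool: [-0.068  0.043  0.028] force tool [-0.11  0.28  0.83]
15.35 [0.5957 0.0765 0.3014] yaw 14.93 F [-0.9  0.2 -1.4] w 0.0176 59.8 q6 1.38
 torque tool: [-0.01   0.077  0.026] force tool [-0.86 -0.47  1.42]
15.5 [0.5958 0.0763 0.3014] yaw 14.89 F [ 0.  -0.3 -1.4] w 0.0178 59.8 q6 1.38
 torque tool: [0.014 0.135 0.008] force tool [-0.05  0.32  1.44]
```

```bash
cat > tilt.py <<'E'
from st import *
G=np.array([80,0,76.])
def W(pt,th,s):
    x=R.from_quat(s["tcp_rot"],scalar_first=True).as_matrix()
    g=s["position"]-x[:,2]*.019
    v=(np.array(pt)-G)/1000; c,n=np.cos(np.radians(th)),np.sin(np.radians(th))
    l=np.array([v[0]*c-v[2]*n, v[1], v[0]*n+v[2]*c])   # lip (-x) goes down
    f=x[:,0];return g+f*l[0]+np.cross([0,0,1],f)*l[1]+np.array([0,0,l[2]])
C=[(a,b,c) for a in(-71,65) for b in(-38,38) for c in(10 if a<0 else 0,45)]+[(a,b,c) for a in(63,93) for b in(-9,9) for c in(0,60)]
def table(s,n="scene"):
    for th in range(-10,61,10):
        P=np.array([proj(n,W(c,th,s)) for c in C]);print(th,"bbox",P.min(0).round(),P.max(0).round(),"lip",W((-71,0,14.5),th,s).round(3))
def dark(a,lo,hi):
    m=((a.max(2).astype(int)-a.min(2)<22)&(a.max(2)<120)).astype(np.uint8)
    k=np.zeros_like(m);k[lo[1]:hi[1],lo[0]:hi[0]]=1;m*=k
    k,_,S,_=cv2.connectedComponentsWithStats(m);i=1+S[1:,4].argmax();print("dark",S[i]);return m
E
python3 - <<'E'
from tilt import *
s=sensors.read_state();table(s)
a=cv2.imread("pics/scene7.png");P=proj("scene",W((40,0,30),0,s)).astype(int);print(P)
lo,hi=np.maximum(P-[90,60],0),P+[80,90];dark(a,lo,hi)
hs=cv2.cvtColor(a,cv2.COLOR_BGR2HSV);print(lo)
c=a[lo[1]:hi[1],lo[0]:hi[0]];c=cv2.resize(c,None,fx=4,fy=4,interpolation=3)
w=cv2.resize(cv2.imread("pics/wrist7.png")[120:420,160:400],(96,120))
cv2.imwrite("pics/last_try.png",c)
E
```

```text
-10 bbox [301. 111.] [372. 176.] lip [0.442 0.035 0.286]
0 bbox [303. 121.] [373. 178.] lip [0.45  0.037 0.259]
10 bbox [305. 132.] [374. 181.] lip [0.462 0.041 0.234]
20 bbox [309. 143.] [378. 184.] lip [0.479 0.045 0.211]
30 bbox [313. 150.] [383. 186.] lip [0.499 0.051 0.192]
40 bbox [318. 149.] [387. 189.] lip [0.522 0.057 0.176]
50 bbox [324. 148.] [392. 198.] lip [0.548 0.063 0.165]
60 bbox [331. 146.] [396. 206.] lip [0.574 0.071 0.159]
[349 154]
dark [ 305   94  112  125 5071]
[259  94]
```

```bash
cat >> tilt.py <<'E'
def look(tag):
    tq();a=optics.capture("scene")[:,:,::-1].copy();cv2.imwrite(f"pics/sc_{tag}.png",a);show(a)
def show(a):
    r0=a[110:230,290:410].astype(int);m=((r0.max(2)-r0.min(2)<22)&(r0.max(2)<110)).astype(np.uint8)
    m=cv2.morphologyEx(m,cv2.MORPH_OPEN,np.ones((2,2),np.uint8))
    k,l,S,_=cv2.connectedComponentsWithStats(m);i=1+S[1:,4].argmax();m=l==i
    y,x=np.nonzero(m);print(" left",290+x.min(),"bottom",110+y.max(),"right",290+x.max(),"rowmin at left", [ (290+np.nonzero(m[v-110])[0].min() if m[v-110].any() else 0) for v in range(120,200,10)])
    b=((r0.max(2)-r0.min(2)<25)&(r0.min(2)>150)).astype(np.uint8);k,_,S,C=cv2.connectedComponentsWithStats(b)
    print(" white",[((C[i]+[290,110]).astype(int).tolist(),int(S[i,4])) for i in range(1,k) if S[i,4]>6])
E
python3 -c "
from tilt import *
show(cv2.imread('pics/scene7.png'))"
python3 -m handwheel '[{"tx":0,"ty":0,"tz":0,"twist":0,"claw":0},{"tx":0,"ty":0,"tz":0,"twist":0,"claw":0},{"tx":0,"ty":0,"tz":0,"twist":0,"claw":0}]' 25 >/dev/null; python3 -c "
from tilt import *
look('25')"
python3 -m handwheel '[{"tx":0,"ty":0,"tz":0,"twist":0,"claw":0},{"tx":0,"ty":0,"tz":0,"twist":0,"claw":0},{"tx":0,"ty":0,"tz":0,"twist":0,"claw":0}]' 15 >/dev/null; python3 -c "
from tilt import *
look('15')"
```

```text
left 306 bottom 178 right 387 rowmin at left [np.int64(335), np.int64(330), np.int64(307), np.int64(311), np.int64(321), np.int64(334), 0, 0]
 white [([338, 147], 27), ([349, 149], 10), ([344, 153], 30), ([314, 178], 709)]
15.8 [0.5957 0.0769 0.3015] yaw 14.93 F [ 0.  -0.4 -1.9] w 0.0174 25.0 q6 1.38
 torque tool: [-0.053  0.122  0.015] force tool [-0.09  0.4   1.91]
 left 306 bottom 178 right 388 rowmin at left [np.int64(335), np.int64(330), np.int64(307), np.int64(310), np.int64(320), np.int64(334), 0, 0]
 white [([338, 147], 29), ([348, 149], 17), ([343, 154], 27), ([314, 178], 706)]
16.15 [0.5957 0.077  0.3015] yaw 14.95 F [-0.7 -0.  -1.5] w 0.0178 15.0 q6 1.38
 torque tool: [0.032 0.064 0.029] force tool [-0.68 -0.14  1.47]
 left 306 bottom 178 right 388 rowmin at left [np.int64(335), np.int64(330), np.int64(307), np.int64(310), np.int64(321), np.int64(334), 0, 0]
 white [([338, 147], 27), ([348, 149], 17), ([343, 153], 25), ([314, 178], 706)]
```

```bash
python3 -m handwheel '[{"tx":0,"ty":0,"tz":0,"twist":0,"claw":0},{"tx":0,"ty":0,"tz":0,"twist":0,"claw":0},{"tx":0,"ty":0,"tz":0,"twist":0,"claw":0}]' 10 >/dev/null; python3 -c "
from tilt import *
look('10')"
python3 -m handwheel '[{"tx":0,"ty":0,"tz":0,"twist":0,"claw":0},{"tx":0,"ty":0,"tz":0,"twist":0,"claw":0},{"tx":0,"ty":0,"tz":0,"twist":0,"claw":0}]' 7 >/dev/null; python3 -c "
from tilt import *
look('7')"
```

```text
16.5 [0.5957 0.077  0.3015] yaw 14.95 F [ 0.7  1.1 -1.8] w 0.0178 10.0 q6 1.38
 torque tool: [ 0.027  0.094 -0.05 ] force tool [ 0.97 -0.89  1.77]
 left 306 bottom 178 right 388 rowmin at left [np.int64(335), np.int64(330), np.int64(307), np.int64(310), np.int64(321), np.int64(334), 0, 0]
 white [([338, 147], 25), ([348, 149], 16), ([343, 153], 25), ([314, 178], 705)]
16.85 [0.5957 0.077  0.3014] yaw 14.94 F [ 1.1 -0.2 -1.5] w 0.018 7.0 q6 1.38
 torque tool: [0.006 0.112 0.03 ] force tool [1.01 0.51 1.52]
 left 306 bottom 178 right 388 rowmin at left [np.int64(335), np.int64(330), np.int64(307), np.int64(310), np.int64(321), np.int64(334), 0, 0]
 white [([338, 147], 25), ([348, 149], 17), ([343, 153], 25), ([314, 178], 707)]
```

```bash
python3 -m handwheel '[{"tx":0,"ty":0,"tz":0,"twist":0,"claw":0},{"tx":0,"ty":0,"tz":0,"twist":0,"claw":0},{"tx":0,"ty":0,"tz":0,"twist":0,"claw":0}]' 5.5 >/dev/null; python3 -c "
from tilt import *
look('5')"
python3 -m handwheel '[{"tx":0,"ty":0,"tz":0,"twist":0,"claw":0},{"tx":0,"ty":0,"tz":0,"twist":0,"claw":0}]' 4.5 >/dev/null; python3 -c "
from tilt import *
look('4')"
```

```text
17.2 [0.5957 0.077  0.3015] yaw 14.94 F [-0.9 -0.2 -2.1] w 0.0182 5.5 q6 1.38
 torque tool: [-0.017  0.12  -0.003] force tool [-0.92 -0.08  2.09]
 left 306 bottom 178 right 388 rowmin at left [np.int64(335), np.int64(330), np.int64(307), np.int64(310), np.int64(321), np.int64(334), 0, 0]
 white [([338, 147], 25), ([348, 149], 17), ([343, 154], 27), ([314, 178], 703)]
17.45 [0.5957 0.077  0.3014] yaw 14.95 F [ 0.4 -0.  -2.1] w 0.0183 4.5 q6 1.38
 torque tool: [-0.014  0.144 -0.014] force tool [0.36 0.12 2.09]
 left 307 bottom 219 right 389 rowmin at left [np.int64(335), np.int64(331), np.int64(329), np.int64(307), np.int64(318), np.int64(332), np.int64(346), np.int64(373)]
 white [([341, 152], 50), ([349, 151], 16), ([314, 178], 668)]
```

```bash
python3 -m handwheel '[{"tx":0,"ty":0,"tz":0,"twist":0,"claw":0},{"tx":0,"ty":0,"tz":0,"twist":0,"claw":0}]' 4.5 >/dev/null; python3 -c "
from tilt import *
look('4b')"
```

```text
17.7 [0.5957 0.077  0.3014] yaw 14.94 F [-0.7 -0.5 -1.7] w 0.0177 4.5 q6 1.38
 torque tool: [0.032 0.095 0.041] force tool [-0.78  0.35  1.72]
 left 309 bottom 219 right 389 rowmin at left [np.int64(335), np.int64(351), np.int64(332), np.int64(310), np.int64(314), np.int64(328), np.int64(345), np.int64(373)]
 white [([338, 154], 47), ([346, 152], 14), ([356, 156], 7), ([349, 159], 12), ([314, 178], 609)]
```

```bash
for i in c d e; do python3 -m handwheel '[{"tx":0,"ty":0,"tz":0,"twist":0,"claw":0},{"tx":0,"ty":0,"tz":0,"twist":0,"claw":0}]' 4.5 >/dev/null; python3 -c "
from tilt import *
look('4$i')"; done
```

```text
17.95 [0.5957 0.077  0.3015] yaw 14.95 F [ 1.  -0.7 -2. ] w 0.018 4.5 q6 1.38
 torque tool: [-0.019  0.103  0.015] force tool [0.77 0.97 1.96]
 left 310 bottom 219 right 389 rowmin at left [np.int64(335), np.int64(351), np.int64(333), np.int64(311), np.int64(311), np.int64(324), np.int64(343), np.int64(373)]
 white [([331, 150], 25), ([340, 157], 20), ([313, 178], 575)]
18.2 [0.5957 0.077  0.3014] yaw 14.95 F [-0.  -0.2 -3.1] w 0.0177 4.5 q6 1.38
 torque tool: [ 0.033  0.094 -0.045] force tool [-0.09  0.19  3.07]
 left 314 bottom 219 right 389 rowmin at left [np.int64(335), np.int64(351), np.int64(360), np.int64(335), np.int64(314), np.int64(315), np.int64(333), np.int64(373)]
 white [([330, 157], 41), ([338, 155], 19), ([323, 160], 15), ([311, 179], 478)]
18.45 [0.5957 0.077  0.3015] yaw 14.95 F [ 0.1 -0.2 -1.8] w 0.0177 4.5 q6 1.38
 torque tool: [0.037 0.052 0.018] force tool [0.05 0.18 1.84]
 left 316 bottom 219 right 389 rowmin at left [np.int64(335), np.int64(351), np.int64(360), np.int64(337), np.int64(339), np.int64(316), np.int64(321), np.int64(373)]
 white [([329, 157], 21), ([306, 177], 279), ([322, 184], 54), ([324, 198], 25)]
```

```bash
for i in f g h; do python3 -m handwheel '[{"tx":0,"ty":0,"tz":0,"twist":0,"claw":0},{"tx":0,"ty":0,"tz":0,"twist":0,"claw":0},{"tx":0,"ty":0,"tz":0,"twist":0,"claw":0}]' 4 >/dev/null; python3 -c "
from tilt import *
look('4$i')"; done
```

```text
18.8 [0.5957 0.077  0.3015] yaw 14.95 F [ 0.3  0.1 -0.9] w 0.0178 4.0 q6 1.38
 torque tool: [ 0.014  0.007 -0.008] force tool [ 0.31 -0.05  0.94]
 left 316 bottom 219 right 389 rowmin at left [np.int64(335), np.int64(351), np.int64(360), np.int64(336), np.int64(339), np.int64(316), np.int64(328), np.int64(373)]
 white [([309, 180], 485), ([328, 207], 20)]
19.15 [0.5957 0.077  0.3015] yaw 14.95 F [-0.2 -0.3 -1.1] w 0.0182 4.0 q6 1.38
 torque tool: [ 0.009  0.037 -0.01 ] force tool [-0.24  0.25  1.07]
 left 316 bottom 219 right 389 rowmin at left [np.int64(335), np.int64(351), np.int64(360), np.int64(336), np.int64(339), np.int64(316), np.int64(328), np.int64(373)]
 white [([309, 179], 482)]
19.5 [0.5957 0.077  0.3014] yaw 14.95 F [ 0.5 -0.3 -1.8] w 0.0181 4.0 q6 1.38
 torque tool: [-0.039  0.033  0.023] force tool [0.43 0.38 1.85]
 left 316 bottom 219 right 389 rowmin at left [np.int64(335), np.int64(351), np.int64(360), np.int64(336), np.int64(339), np.int64(316), np.int64(328), np.int64(373)]
 white [([309, 180], 484)]
```

```bash
python3 - <<'E'
from tilt import *
a=optics.capture("scene")[:,:,::-1];b=optics.capture("top")[:,:,::-1];w=optics.capture("wrist")[:,:,::-1]
A=cv2.resize(a[105:255,275:400],(500,600),interpolation=3)
B=cv2.resize(a,(300,225));D=cv2.resize(b,(300,225));E=w[250:400,130:430]
cv2.imwrite("pics/v10.png",np.hstack([A,np.vstack([B,D,E])]))
E
```

```text
(no output)
```

View pics/v10.png

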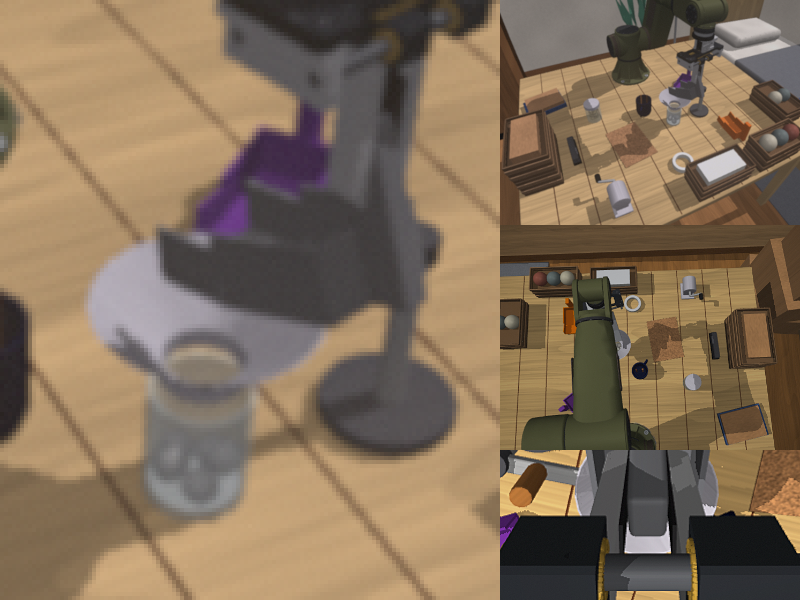

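The pour worked: the tipped scoop at about 40° shows no balls, the balls are visible in the jar, and nothing lies on the table. I'll jiggle it a little with a light grip, then carry it back.

```bash
python3 -m handwheel '[{"tx":0,"ty":0,"tz":-4,"twist":0,"claw":0},{"tx":0,"ty":0,"tz":4,"twist":0,"claw":0},{"tx":0,"ty":0,"tz":-4,"twist":0,"claw":0},{"tx":0,"ty":0,"tz":4,"twist":0,"claw":0},{"tx":0,"ty":0,"tz":0,"twist":0,"claw":0},{"tx":0,"ty":0,"tz":0,"twist":0,"claw":0}]' 3.5 >/dev/null; python3 - <<'E'
from tilt import *
look('5a')
a=cv2.imread('pics/sc_5a.png')
# jar region white-ish ball blobs
s=sensors.read_state();table(s)
E
```

```text
20.3 [0.5957 0.077  0.3012] yaw 14.95 F [ 1.2 -0.8 -0.8] w 0.0182 3.5 q6 1.38
 torque tool: [ 0.047  0.014 -0.035] force tool [0.92 1.05 0.77]
 left 316 bottom 219 right 389 rowmin at left [np.int64(335), np.int64(351), np.int64(360), np.int64(336), np.int64(338), np.int64(316), np.int64(328), np.int64(373)]
 white [([309, 179], 476)]
-10 bbox [301. 111.] [372. 176.] lip [0.442 0.036 0.286]
0 bbox [303. 121.] [373. 178.] lip [0.45  0.038 0.259]
10 bbox [306. 132.] [374. 181.] lip [0.462 0.041 0.234]
20 bbox [309. 143.] [379. 184.] lip [0.479 0.046 0.211]
30 bbox [313. 150.] [383. 186.] lip [0.499 0.051 0.192]
40 bbox [318. 149.] [387. 189.] lip [0.522 0.057 0.176]
50 bbox [324. 148.] [392. 198.] lip [0.547 0.064 0.165]
60 bbox [331. 146.] [396. 206.] lip [0.574 0.071 0.159]
```

```bash
python3 -m handwheel '[{"tx":0,"ty":0,"tz":0,"twist":0,"claw":0},{"tx":0,"ty":0,"tz":0,"twist":0,"claw":0},{"tx":0,"ty":0,"tz":-8,"twist":0,"claw":0},{"tx":0,"ty":0,"tz":-12,"twist":0,"claw":0},{"tx":-4,"ty":8,"tz":0,"twist":0,"claw":0},{"tx":-8,"ty":16,"tz":0,"twist":0,"claw":0},{"tx":-12,"ty":24,"tz":0,"twist":0,"claw":0},{"tx":-14,"ty":28,"tz":0,"twist":0,"claw":0},{"tx":-14,"ty":28,"tz":0,"twist":0,"claw":0},{"tx":-14,"ty":28,"tz":0,"twist":0,"claw":0},{"tx":-14,"ty":28,"tz":0,"twist":0,"claw":0},{"tx":-14,"ty":28,"tz":0,"twist":0,"claw":0},{"tx":-12,"ty":25,"tz":0,"twist":0,"claw":0},{"tx":-9,"ty":20,"tz":0,"twist":0,"claw":0},{"tx":-6,"ty":13,"tz":0,"twist":0,"claw":0},{"tx":-4,"ty":7,"tz":0,"twist":0,"claw":0},{"tx":0,"ty":0,"tz":0,"twist":0,"claw":0}]' 30 >/dev/null; python3 -c "
from tilt import *
tq()"
python3 -m handwheel '[{"tx":0,"ty":0,"tz":10,"twist":0,"claw":0},{"tx":0,"ty":0,"tz":20,"twist":0,"claw":0},{"tx":0,"ty":0,"tz":25,"twist":0,"claw":0},{"tx":0,"ty":0,"tz":25,"twist":0,"claw":0},{"tx":0,"ty":0,"tz":25,"twist":0,"claw":0},{"tx":0,"ty":0,"tz":25,"twist":0,"claw":0},{"tx":0,"ty":0,"tz":25,"twist":0,"claw":0},{"tx":0,"ty":0,"tz":18,"twist":0,"claw":0},{"tx":0,"ty":0,"tz":8,"twist":0,"claw":0},{"tx":0,"ty":0,"tz":3,"twist":0,"claw":0},{"tx":0,"ty":0,"tz":0,"twist":0,"claw":0},{"tx":0,"ty":0,"tz":0,"twist":0,"claw":0}]' >/dev/null; python3 -c "
from tilt import *
tq();s=sensors.read_state();a=optics.capture('scene')[:,:,::-1];cv2.imwrite('pics/s11.png',a)
for th in (25,30,35,40,45):
    P=np.array([proj('scene',W(c,th,s)) for c in C]);print(th,P.min(0).round(),P.max(0).round(),W((-71,0,10.5),th,s).round(3))
P=proj('scene',W((0,0,30),37,s)).astype(int)
r0=a.astype(int);m=((r0.max(2)-r0.min(2)<22)&(r0.max(2)<115));m[:P[1]-60]=0;m[P[1]+90:]=0;m[:,:P[0]-60]=0;m[:,P[0]+80:]=0
k,l,S,_=cv2.connectedComponentsWithStats(m.astype(np.uint8));print(P,S[1+S[1:,4].argmax()])
"
```

```text
22.05 [ 0.5398 -0.2004  0.3213] yaw 14.89 F [-0.2  0.1 -1.6] w 0.0177 30.0 q6 0.89
 torque tool: [ 0.003  0.021 -0.021] force tool [-0.2  -0.2   1.59]
23.25 [ 0.5406 -0.1996  0.1384] yaw 14.96 F [-0.5  0.1 -1.5] w 0.0179 30.0 q6 0.89
 torque tool: [-0.041 -0.02  -0.038] force tool [-0.47 -0.24  1.5 ]
25 [199. 214.] [257. 258.] [ 0.435 -0.228  0.034]
30 [202. 219.] [259. 259.] [ 0.446 -0.225  0.025]
35 [204. 224.] [260. 260.] [ 0.457 -0.222  0.017]
40 [207. 227.] [262. 261.] [ 0.47  -0.219  0.01 ]
45 [209. 226.] [263. 261.] [ 0.482 -0.215  0.004]
[231 238] [ 188  178   94   81 4020]
```

```bash
python3 -m handwheel '[{"tx":0,"ty":0,"tz":0,"twist":0,"claw":0},{"tx":0,"ty":0,"tz":5,"twist":0,"claw":0},{"tx":0,"ty":0,"tz":5,"twist":0,"claw":0},{"tx":6,"ty":0,"tz":4,"twist":0,"claw":0},{"tx":6,"ty":0,"tz":4,"twist":0,"claw":0},{"tx":6,"ty":0,"tz":4.3,"twist":0,"claw":0},{"tx":6,"ty":0,"tz":4.3,"twist":0,"claw":0},{"tx":5.3,"ty":0,"tz":4.8,"twist":0,"claw":0},{"tx":5.3,"ty":0,"tz":4.8,"twist":0,"claw":0},{"tx":5,"ty":0,"tz":5.2,"twist":0,"claw":0},{"tx":5,"ty":0,"tz":5.2,"twist":0,"claw":0},{"tx":4.4,"ty":0,"tz":5.6,"twist":0,"claw":0},{"tx":4.4,"ty":0,"tz":5.6,"twist":0,"claw":0},{"tx":0,"ty":0,"tz":0,"twist":0,"claw":0}]' 4.5; python3 -c "
from tilt import *
tq();s=sensors.read_state();a=optics.capture('scene')[:,:,::-1];cv2.imwrite('pics/s12.png',a)
for th in (0,5,10,15,20,30,40):
    P=np.array([proj('scene',W(c,th,s)) for c in C]);print(th,P.min(0).round(),P.max(0).round(),W((-71,0,10.5),th,s).round(3))
P=proj('scene',W((0,0,30),15,s)).astype(int)
r0=a.astype(int);m=((r0.max(2)-r0.min(2)<22)&(r0.max(2)<115))
for v in range(P[1]-50,P[1]+60,8):
    x=np.nonzero(m[v,P[0]-60:P[0]+80])[0]+P[0]-60;print(v,(x.min(),x.max(),len(x)) if len(x) else 0,end=' ')
"
```

```text
t: 24.7
position: [0.592, -0.1857, 0.0789]
tcp_rot: [-0.0, 0.991, 0.13, -0.0]
force: [-0.0, -0.4, -2.0]
grip_width: 0.018
grasp_force: 4.5
24.7 [ 0.592  -0.1857  0.0789] yaw 14.97 F [-0.  -0.4 -2. ] w 0.018 4.5 q6 0.95
 torque tool: [-0.022  0.045  0.04 ] force tool [-0.15  0.38  1.98]
0 [205. 219.] [263. 280.] [ 0.446 -0.225  0.032]
5 [206. 224.] [265. 282.] [ 0.452 -0.223  0.02 ]
10 [208. 228.] [266. 283.] [ 0.459 -0.221  0.007]
15 [209. 233.] [268. 285.] [ 0.468 -0.219 -0.004]
20 [211. 237.] [270. 286.] [ 0.477 -0.217 -0.015]
30 [216. 246.] [273. 289.] [ 0.497 -0.211 -0.034]
40 [221. 255.] [276. 291.] [ 0.521 -0.205 -0.049]
205 (np.int64(178), np.int64(289), 65) 213 (np.int64(182), np.int64(317), 53) 221 (np.int64(225), np.int64(316), 52) 229 (np.int64(206), np.int64(313), 59) 237 (np.int64(211), np.int64(261), 48) 245 (np.int64(217), np.int64(262), 46) 253 (np.int64(212), np.int64(262), 51) 261 (np.int64(219), np.int64(265), 47) 269 (np.int64(226), np.int64(265), 40) 277 (np.int64(234), np.int64(262), 29) 285 0 293 0 301 0 309 0
```

```bash
python3 -m handwheel '[{"tx":4.5,"ty":0,"tz":4.5,"twist":0,"claw":0},{"tx":4.5,"ty":0,"tz":4.5,"twist":0,"claw":0},{"tx":4.5,"ty":0,"tz":4.5,"twist":0,"claw":0},{"tx":4.5,"ty":0,"tz":4,"twist":0,"claw":0},{"tx":0,"ty":0,"tz":0.5,"twist":0,"claw":0},{"tx":0,"ty":0,"tz":0,"twist":0,"claw":0}]' 4.5; python3 -c "
from tilt import *
tq();s=sensors.read_state();a=optics.capture('scene')[:,:,::-1];cv2.imwrite('pics/s13.png',a);a0=cv2.imread('pics/s6.png')
for th in (-5,0,5,10,15):
    P=np.array([proj('scene',W(c,th,s)) for c in C]);print(th,P.min(0).round(),P.max(0).round(),W((-71,0,10.5),th,s).round(3))
for q in(a0,a):
  r0=q.astype(int);m=((r0.max(2)-r0.min(2)<22)&(r0.max(2)<115))
  for v in range(220,296,6):
    x=np.nonzero(m[v,190:285])[0]+190;print(v,(int(x.min()),int(x.max()),len(x)) if len(x) else 0,end=' ')
  print()
"
```

```text
t: 25.35
position: [0.6094, -0.1812, 0.0613]
tcp_rot: [-0.0, 0.991, 0.13, -0.0]
force: [-0.3, -0.0, -1.4]
grip_width: 0.0181
grasp_force: 4.5
25.35 [ 0.6094 -0.1812  0.0613] yaw 14.95 F [-0.3 -0.  -1.4] w 0.0181 4.5 q6 0.96
 torque tool: [-0.034  0.147  0.006] force tool [-0.27 -0.06  1.43]
-5 [208. 224.] [266. 288.] [ 0.459 -0.221  0.028]
0 [209. 228.] [268. 290.] [ 0.463 -0.22   0.015]
5 [211. 232.] [269. 291.] [ 0.47  -0.219  0.002]
10 [212. 237.] [271. 292.] [ 0.477 -0.217 -0.01 ]
15 [214. 241.] [273. 294.] [ 0.485 -0.214 -0.022]
220 (233, 284, 38) 226 (214, 278, 55) 232 (211, 275, 62) 238 (211, 266, 54) 244 (212, 266, 53) 250 (216, 266, 44) 256 (220, 267, 41) 262 (225, 266, 32) 268 (230, 263, 34) 274 (236, 263, 28) 280 (241, 260, 6) 286 0 292 0 
220 (242, 284, 43) 226 (241, 284, 37) 232 (232, 284, 42) 238 (212, 276, 54) 244 (212, 271, 59) 250 (212, 266, 53) 256 (216, 267, 52) 262 (221, 266, 46) 268 (225, 267, 43) 274 (230, 264, 35) 280 (235, 263, 29) 286 (241, 263, 12) 292 0
```

```bash
python3 -m handwheel '[{"tx":0.5,"ty":0,"tz":1.5,"twist":0,"claw":0},{"tx":0.5,"ty":0,"tz":1.5,"twist":0,"claw":0},{"tx":0,"ty":0,"tz":0,"twist":0,"claw":0},{"tx":0,"ty":0,"tz":0,"twist":0,"claw":0}]' 4.5; python3 -c "
from tilt import *
tq()"
python3 -m handwheel '[{"tx":0,"ty":0,"tz":0,"twist":0,"claw":0.25},{"tx":0,"ty":0,"tz":0,"twist":0,"claw":0.4},{"tx":0,"ty":0,"tz":0,"twist":0,"claw":0.6},{"tx":0,"ty":0,"tz":0,"twist":0,"claw":0.7},{"tx":0,"ty":0,"tz":0,"twist":0,"claw":0.7},{"tx":0,"ty":0,"tz":-15,"twist":0,"claw":0.7},{"tx":0,"ty":0,"tz":-30,"twist":0,"claw":0.7},{"tx":0,"ty":0,"tz":-40,"twist":0,"claw":0.7},{"tx":0,"ty":0,"tz":-40,"twist":0,"claw":0.7},{"tx":0,"ty":0,"tz":-40,"twist":0,"claw":0.7},{"tx":20,"ty":20,"tz":-30,"twist":0,"claw":0.7},{"tx":20,"ty":40,"tz":-20,"twist":0,"claw":0.7},{"tx":0,"ty":40,"tz":0,"twist":0,"claw":0.7},{"tx":0,"ty":40,"tz":0,"twist":0,"claw":0.7},{"tx":0,"ty":40,"tz":0,"twist":0,"claw":0.7},{"tx":0,"ty":40,"tz":0,"twist":0,"claw":0.7},{"tx":0,"ty":0,"tz":0,"twist":0,"claw":0.7}]'
python3 - <<'E'
from tilt import *
st();t=optics.capture("top")[:,:,::-1].copy();sc=optics.capture("scene")[:,:,::-1].copy();w=optics.capture("wrist")[:,:,::-1].copy()
cv2.imwrite("pics/t14.png",t);cv2.imwrite("pics/s14.png",sc);cv2.imwrite("pics/w14.png",w)
t0=cv2.imread("pics/top0.png");s0=cv2.imread("pics/scene0.png")
def dk(a,x0,x1,y0,y1):
    r0=a[y0:y1,x0:x1].astype(int);m=((r0.max(2)-r0.min(2)<20)&(r0.max(2)<125)).astype(np.uint8)
    k,l,S,Ce=cv2.connectedComponentsWithStats(m);i=1+S[1:,4].argmax();rc=cv2.minAreaRect(np.argwhere(l==i)[:,::-1].astype(np.float32))
    b=((r0.max(2)-r0.min(2)<30)&(r0.min(2)>135)).sum()
    print("scoop",S[i]+[x0,y0,0,0,0],(Ce[i]+[x0,y0]).round(1),[np.round(v,1) for v in rc],"white px",b)
for a in(t0,t):dk(a,280,340,170,250)
for a in(s0,sc):dk(a,205,275,225,295)
for n,a,b in(("top",t0,t),("scene",s0,sc)):
    d=(np.abs(a.astype(int)-b).max(2)>40).astype(np.uint8);d=cv2.morphologyEx(d,cv2.MORPH_OPEN,np.ones((3,3)))
    k,_,S,_=cv2.connectedComponentsWithStats(d);print(n,[S[i].tolist() for i in range(1,k) if S[i,4]>25])
E
```

```text
t: 25.8
position: [0.6103, -0.181, 0.059]
tcp_rot: [0.0, 0.992, 0.13, 0.0]
force: [-1.1, 1.9, 5.4]
grip_width: 0.0177
grasp_force: 4.5
25.8 [ 0.6103 -0.181   0.059 ] yaw 14.94 F [-1.1  1.9  5.4] w 0.0177 4.5 q6 0.96
 torque tool: [ 0.452 -0.099  0.001] force tool [-0.57 -2.12 -5.39]
t: 27.5
position: [0.7014, -0.374, 0.2702]
tcp_rot: [-0.0, 0.992, 0.128, -0.001]
force: [0.2, -0.4, -0.2]
grip_width: 0.0658
grasp_force: 0.0
27.5 [ 0.7014 -0.374   0.2702] yaw 14.74 F [ 0.2 -0.4 -0.2] w 0.0658 0.0 q6 0.78
scoop [ 290  175   41   68 1472] [309.3 212.5] [array([27.8, 37.4]), array([65.9, 29.2]), np.float64(73.3)] white px 83
scoop [280 170  44  68 559] [300.  198.2] [array([17. , 30.3]), array([18.4, 77.9]), np.float64(28.0)] white px 0
scoop [ 214  231   54   57 1562] [243.4 261.1] [array([38.5, 35.7]), array([63.8, 35.5]), np.float64(49.4)] white px 101
scoop [ 212  232   55   56 1557] [243.8 262.6] [array([37.4, 35.7]), array([64., 36.]), np.float64(48.0)] white px 0
top [[402, 43, 24, 11, 195], [390, 44, 12, 11, 98], [315, 66, 132, 233, 9648], [357, 90, 21, 30, 411], [343, 124, 19, 14,
[... 359 characters left out ...]
14, 48], [131, 409, 4, 10, 33]]
scene [[8, 0, 149, 118, 7373], [199, 0, 84, 58, 2278], [182, 21, 9, 6, 33], [283, 20, 12, 16, 137], [165, 29, 34, 24, 330], [292, 32, 21, 45, 580], [91, 55, 126, 52, 2631], [263, 84, 50, 46, 977], [80, 105, 6, 8, 39], [66, 105, 147, 177, 11216], [13, 108, 24, 24, 317], [41, 115, 22, 10, 77], [64, 114, 14, 15, 162], [84, 114, 17, 9, 126], [191, 131, 9, 7, 45], [42, 146, 11, 14, 91], [296, 156, 80, 42, 1558], [35, 178, 75, 31, 1361], [337, 179, 59, 49, 1032], [386, 192, 7, 7, 30], [87, 199, 42, 18, 261], [35, 202, 6, 12, 57], [276, 237, 59, 51, 1775], [237, 254, 8, 7, 50], [238, 263, 6, 6, 32], [44, 369, 14, 10, 86], [69, 379, 10, 5, 34], [39, 384, 25, 12, 124]]
```

```bash
python3 - <<'E'
from h import *
for f,(x0,x1,y0,y1) in(("s14",(305,345,200,240)),("t14",(205,235,215,245))):
    a=cv2.imread(f"pics/{f}.png")[y0:y1,x0:x1];g=cv2.cvtColor(cv2.resize(a,None,fx=8,fy=8,interpolation=2),cv2.COLOR_BGR2GRAY)
    g=cv2.GaussianBlur(g,(9,9),0);c=cv2.HoughCircles(g,cv2.HOUGH_GRADIENT,1,45,param1=40,param2=14,minRadius=30,maxRadius=55)
    print(f,None if c is None else (c[0]/8+[x0,y0,0]).round(1).tolist())
    print(cv2.resize(cv2.cvtColor(a,cv2.COLOR_BGR2GRAY),None,fx=.5,fy=.5,interpolation=cv2.INTER_AREA))
for a in("scene0","s14"):
    q=cv2.imread(f"pics/{a}.png").astype(int);m=((q.max(2)-q.min(2)<25)&(q.min(2)>120)).astype(np.uint8)
    k,_,S,C=cv2.connectedComponentsWithStats(m);print(a,[(C[i].astype(int).tolist(),int(S[i,4])) for i in range(1,k) if S[i,4]>12 and C[i][1]>120])
E
```

```text
s14 None
[[170 167 165 169 152 125 127 130 135 139 137 135 138 141 144 143 150 148
  158 163]
 [164 165 165 165 154 132 110 102 105 106 104 107 112 110 114 126 151 139
  142 163]
 [168 170 164 146 149 139 129 116 111 108 108 107 111 116 123 128 160 162
  135 152]
 [165 163 156 132 136 142 135 130 129 127 126 126 130 132 131 135 155 168
  155 130]
 [160 160 155 130 126 131 134 135 135 136 135 135 135 135 134 130 147 170
  171 151]
 [162 163 157 131 124 122 122 126 132 134 135 133 132 127 122 122 149 167
  166 161]
 [164 165 158 130 126 121 121 118 118 120 121 122 119 118 116 122 147 155
  145 134]
 [167 170 163 132 124 118 123 122 117 116 119 120 118 118 116 118 129 120
  114 112]
 [173 174 162 130 120 121 133 128 114 116 120 121 124 125 119 115 117 114
  119 130]
 [174 172 154 124 117 131 143 128 116 122 115 118 124 124 120 119 131 142
  157 168]
 [148 141 121 117 116 124 131 118 125 138 114 112 117 118 119 134 164 174
  177 177]
 [118 117 112 130 123 113 115 113 121 127 119 114 117 125 136 146 172 177
  177 178]
 [118 118 114 133 146 129 127 126 122 125 124 120 139 157 155 152 177 1
[... 1423 characters left out ...]
84  84  83  83  83  83  83  84]
 [ 77  81  80  81  81  82  83  84  84  83  83  83  84  84  84]
 [ 79  79  79  79  80  81  81  81  82  83  83  83  84  84  85]]
scene0 [([517, 176], 144), ([357, 198], 1440), ([169, 192], 465), ([313, 201], 17), ([322, 224], 302), ([506, 260], 292), ([240, 256], 51), ([249, 259], 16), ([240, 267], 75), ([412, 308], 2983), ([337, 298], 440), ([220, 354], 1146), ([232, 393], 397)]
s14 [([326, 182], 1727), ([371, 169], 22), ([167, 181], 133), ([517, 177], 201), ([169, 200], 59), ([317, 217], 34), ([330, 217], 22), ([323, 226], 189), ([225, 252], 123), ([530, 248], 19), ([505, 261], 346), ([412, 308], 3082), ([337, 298], 481), ([218, 355], 1305), ([230, 393], 481)]
```

```bash
python3 -m handwheel '[{"tx":-20,"ty":10,"tz":0,"twist":0,"claw":0.7},{"tx":-35,"ty":15,"tz":0,"twist":0,"claw":0.7},{"tx":-35,"ty":15,"tz":0,"twist":0,"claw":0.7},{"tx":-35,"ty":15,"tz":0,"twist":0,"claw":0.7},{"tx":-35,"ty":10,"tz":0,"twist":0,"claw":0.7},{"tx":-35,"ty":5,"tz":0,"twist":0,"claw":0.7},{"tx":-35,"ty":0,"tz":0,"twist":0,"claw":0.7},{"tx":-35,"ty":0,"tz":0,"twist":0,"claw":0.7},{"tx":-35,"ty":0,"tz":0,"twist":0,"claw":0.7},{"tx":-35,"ty":0,"tz":0,"twist":0,"claw":0.7},{"tx":-35,"ty":0,"tz":0,"twist":0,"claw":0.7},{"tx":-35,"ty":0,"tz":0,"twist":0,"claw":0.7},{"tx":-35,"ty":0,"tz":0,"twist":0,"claw":0.7},{"tx":-35,"ty":0,"tz":0,"twist":0,"claw":0.7},{"tx":-35,"ty":0,"tz":0,"twist":0,"claw":0.7},{"tx":0,"ty":0,"tz":0,"twist":0,"claw":0.7}]' >/dev/null
python3 - <<'E'
from tilt import *
st();t=optics.capture("top")[:,:,::-1].copy();sc=optics.capture("scene")[:,:,::-1].copy()
t0=cv2.imread("pics/top0.png");s0=cv2.imread("pics/scene0.png")
for n,a,b in(("top",t0,t),("scene",s0,sc)):
    d=(np.abs(a.astype(int)-b).max(2)>35).astype(np.uint8);d=cv2.morphologyEx(d,cv2.MORPH_OPEN,np.ones((3,3)))
    k,_,S,_=cv2.connectedComponentsWithStats(d);print(n,[S[i].tolist() for i in range(1,k) if S[i,4]>15])
m=cv2.inRange(cv2.cvtColor(t,cv2.COLOR_BGR2HSV),(0,0,120),(180,45,255))[180:262,175:255]
k,_,S,C=cv2.connectedComponentsWithStats(m);print([(S[i].tolist(),(C[i]+[175,180]).round(1).tolist()) for i in range(1,k) if S[i,4]>20])
np.set_printoptions(linewidth=200)
print("through spout V / S");h=cv2.cvtColor(t,cv2.COLOR_BGR2HSV)[212:240,204:232];print(h[::2,::2,2]);
j=cv2.cvtColor(sc,cv2.COLOR_BGR2GRAY)[204:236,308:340];print(j[::2,::1])
E
```

```text
29.25 [ 0.2244 -0.5686  0.2746] yaw 14.82 F [ 0.2 -0.6 -0.4] w 0.0664 0.0 q6 0.06
top [[155, 156, 71, 75, 2194], [180, 173, 102, 79, 3150], [307, 193, 7, 7, 40], [297, 197, 5, 5, 23], [310, 203, 6, 6, 33], [300, 206, 5, 6, 25], [252, 210, 47, 50, 1238], [306, 212, 6, 8, 40], [549, 285, 11, 7, 48], [516, 289, 32, 19, 173], [293, 294, 55, 92, 1565], [222, 297, 70, 33, 582], [450, 307, 58, 32, 1173], [503, 307, 5, 5, 22], [524, 312, 14, 16, 124], [398, 314, 50, 8, 226], [377, 319, 19, 4, 60], [400, 328, 50, 33, 558], [174, 345, 15, 47, 336], [349, 344, 51, 33, 812], [461, 347, 19, 12, 93], [500, 353, 9, 10, 52], [547, 352, 10, 11, 78], [447, 354, 7, 4, 21], [237, 356, 5, 9, 36], [522, 357, 10, 26, 164], [419, 360, 8, 5, 31], [393, 362, 18, 7, 68], [209, 367, 6, 6, 21], [381, 369, 5, 4, 19], [353, 377, 6, 6, 18], [506, 384, 4, 7, 23], [471, 386, 65, 34, 770], [190, 390, 8, 19, 93], [296, 390, 20, 9, 64], [255, 394, 5, 8, 28], [256, 409, 10, 11, 71]]
scene [[0, 0, 59, 42, 1355], [24, 0, 132, 83, 2450], [193, 0, 21, 39, 191], [57, 20, 4, 5, 20], [0, 48, 9, 22, 126], [292, 63, 7, 14, 51], [
[... 2870 characters left out ...]
113 124 132 137 140 134 128 140 153 159 160]
 [105 101  99 104 119 136 139 137 135 134 134 130 117 105 106 110 112 109 108 101 104 118 136 143 144 142 135 132 146 159 161 163]
 [106 105 101  98 104 117 130 137 141 140 139 137 127 112 102 101 103 103 102 100 107 124 140 143 141 134 125 133 148 159 162 159]
 [101 103 101 100 100  99 107 117 128 133 140 140 142 134 125 117 112 110 116 123 129 135 137 130 123 121 129 147 156 159 159 160]
 [ 84  96 102 101 103 104 104 105 107 109 114 120 126 129 131 130 126 125 124 126 120 119 117 123 129 137 152 160 162 159 160 160]
 [ 77  84  99 110 113 114 114 112 110 108 104 103 104 103 105 108 110 110 110 111 117 130 145 153 159 160 162 161 163 163 162 161]]
```

```bash
python3 -c "
from rig import r
print(r.close_job())"
```

```text
the job is handed in; nothing more can be done
None
```

I handed the job in at about 29 s: the funnel stands over the jar, the scoop is back empty and upright on its mat, and no balls show in the scoop, funnel or on the table; I could only make out three or four of the five in the jar, and no verdict was returned.

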